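# Hold a freshly capped bottle over the optical reader

### The job

The square amber bottle has just been capped in the blue sliding-jaw clamp: slide the jaw fully open by its red handle, lift the bottle out and carry it over the carton of vials to the white reader, leaving the carton, the jar and the dropper bottles undisturbed. Finish while still holding the bottle, upright and still, about 1 cm above the reader's black window, centred over it and with its sides square to the window's sides; never touch the reader with anything, and do not put the bottle down or let go.

Things in the scene. Friction and masses are not known exactly. Their poses are not given: they have to be found in the camera images.
- bottle: Square amber bottle, yellow label band, round white cap, 0.11 to 0.21 kg, upright on the clamp's base plate between the jaws. Body 40 x 40 mm, 66 mm tall with flat shoulder; neck 24 mm across to 80 mm; cap 30 mm across to 98 mm. Origin: centre of its underside; z up, x and y square to its sides (x along the clamp's x at the start).
- clamp: Capping clamp fixed to the bench, yaw varies. Blue base plate 12 mm thick, x = -60 to 130 mm, y = -40 to 40 mm. Origin: on the bench under the bottle's starting axis (bottle stands at z = 12 mm). Fixed steel jaw at x = -57 to -20.5 mm, 62 mm high; sliding jaw on the +x side. Both jaws are 30 mm wide (y = -15 to 15 mm): the bottle's +y and -y faces are free to grip.
- jaw (a joint): Travel of the sliding jaw (m) along the clamp's +x, away from the bottle: 0 closed, 0.040 fully open (end stop), starts 0 to 0.004. About 3 N of friction; stays where left. At 0 its block fills x = 21 to 41 mm, 80 mm high; a lip from x = 14 mm, 80 to 85.5 mm high, hooks over the bottle's shoulder so that it cannot be lifted. Carriage behind: 30 mm wide and high, to x = 88 mm.
- jaw_handle (a point): Centre of the top of the sliding jaw's red upright handle post: round, 16 mm across, top 85 mm above the bench, free down to the carriage 30 mm above the bench. With the jaw at 0 it lies at clamp x = 76 mm, y = 0, and moves with the jaw. Axes parallel to the clamp's.
- reader: White optical reader fixed to the bench, yaw varies; box 150 x 120 mm, 45 mm high, from x = -55 to +95 mm and y = -60 to +60 mm. Origin: on the bench, directly under the centre of the window. A blue display and two round keys lie on top at its +x end, at most 46 mm high.
- reader_window (a point): Centre of the top of the reader's black square window, 56 x 56 mm, within an orange border 72 x 72 mm, 46 mm above the bench; x and y square to the window's sides, z up. The window is level and practically flush with the reader's top.
- carton: Open cardboard carton, yellow band, 250 (x) x 120 (y) mm, walls 80 mm high, 0.9 kg, loose, standing between clamp and reader. Holds vials 75 mm tall and, in its centre, a white bottle 54 mm across with a green cap, its top 150 mm above the bench. Origin: centre of its underside.
- red_dropper: Small white bottle with red cap, loose, 38 mm across, 85 mm tall, at the far side of the bench beyond the carton. Origin: centre of its underside. Leave alone.
- blue_dropper: The same with a blue cap. Leave alone.
- brown_jar: Brown jar with black lid, loose, 60 mm across, 85 mm tall, beside the dropper bottles. Origin: centre of its underside. Leave alone.
Mind the look-alikes: they are no part of the job. Of the things that look like the clamp, the larger one is meant.

How it is judged:
By the outcome, as a careful person would: the job done as asked, in the order asked, and still so for the second after the job is handed in, while the arm keeps its last pose, push and grip.
It also fails if it takes over 56 s, if anything falls off the work surface, if the arm or the gripper's body presses on something with over 40 N, if the wrist force passes 120 N, or if a joint passes its speed limit or range.

### The arm

A 6-joint arm with a two-finger parallel gripper is mounted at the origin on the work surface. World frame = base frame: x ahead of the robot, y to its left, z up, the work surface at z = 0. Lengths are in m, angles in rad, forces in N, time in s.
With the tool pointing down it reaches from about 0.3 to 0.75 m from the base axis. Payload 8.5 kg.
Tool frame: the origin (TCP) lies on the front face of the gripper's body, between the roots of the fingers; the fingertips stand 64 mm ahead of it and the grasp point (between the pads) lies 45 mm ahead of it; z points along the fingers, y is the line along which they close (so a half turn about z gives the same grasp; the last joint's range is limited). The gripper opens to 88 mm and grips with 3 to 60 N. Pads are 18 mm wide; open, the fingers measure 123 mm over their backs; the gripper's body (75 mm by 187 mm) begins 45 mm behind the grasp point.
Start: joints at [1.1, 0.381, 1.297, -0, 1.464, -0.215], TCP at [0.139, 0.532, 0.303] pointing down, gripper open.
Joint ranges: [-3.11, 3.11], [-0.89, 2.33], [0.22, 2.48], [-1.42, 4.56], [0.17, 2.85], [-2.88, 2.88]. Speed limits (rad/s): [2.39, 2.39, 3.14, 3.14, 3.14, 3.14].

### API

Orientations are given as [roll, pitch, yaw] about the fixed x, y, z axes, in that order (R = Rz(yaw) Ry(pitch) Rx(roll)).
In Python, from bench import env gives the robot as it stands.
- The arm moves only by the tool drive_tool, never from a script. Its argument "rows" is a list of rows, each an object with "offset": the shift along the world's x, y, z normalised to -1 to 1, where 1 is 25 mm, a list of three; "turn": the turn about the world's z normalised to -1 to 1, where 1 is 0.08 rad. In form: [{"offset": [x, y, z], "turn": turn}, ...]. A call has 1 to 20 rows; each row shifts and turns the commanded pose from where the row before left it; what a row does not reach is not made up. A row lasts 1/12 s, in which the tool goes at most 41.7 mm and 7.16 degrees, less where a joint would pass 70% of its speed; a pose out of reach is approached as far as the arm can. A call with a number of a shift or a turn outside -1 to 1 is refused whole. A call with a gripper value outside its range is refused whole. "claw" is the opening, from -1 (shut) to 1 (fully open), set as the call begins (left out, the last holds). The fingers move at their own pace and stop on an object; the grip force is fixed at half the most. Time passes only in rows, so rows that do not move let the fingers close. It gives the time, the measured TCP pose, the force, the opening and the grip force at its end, in the units of the state.
- env.sense(): the state, without advancing time (a new reading comes with each control period).
- env.capture(name): name is "scene" or "top" or "wrist"; returns the picture (420x560x3 uint8, red, green, blue); there is no depth.
- env.camera_info(name): a dict with "vertical_fov" (degrees; the focal length in pixels is half the picture's height over the tangent of half this angle, whatever the lens; pixels are square), "cx", "cy" (the principal point, pixels), "R" (3x3) and "t" (3): a world point X has camera coordinates R X + t; the wrist camera has in their place "T_tool_cam" (4x4, takes a point from camera to tool coordinates, whose origin is the TCP and whose axes are the flange's). Camera axes: x right, y down, z forward; pixel columns grow to the right and rows downward; lengths in m; the calibration is good to about 2 mm. A picture is of the moment at which its call begins: read the wrist's pose just before it. camera_info takes no time and is no camera call.
- env.close_job(): hands the job in; it is judged then, once.
The state is a dict: "time_s": time; "joint_pos": joint angles; "qvel": joint speeds; "effort": joint torques, N m; "tcp_pos": TCP position; "ee_rot": TCP orientation; "wrist_force": force on the tool from outside, world axes, zero at the start; "ft_torque": the same for the moment, N m; "opening": finger opening in m; "gripper_force": force on a finger pad.
Only numpy, scipy, OpenCV 4.12 (cv2) and the standard library are available. Lean on these libraries where they do the work, as an engineer would, in place of code of your own. Each camera call takes 0.05 s, during which the arm holds its last target. There are 200 camera calls.

## Working session

There is one attempt and no reset: what is moved stays moved. The work goes in short steps, Python scripts to look and compute and a tool call to move; the robot and the scene stay as the last step left them, time stands still between calls to the robot, and variables do not carry over. Pictures are saved under pics/ and viewed, at most 10 in all, crops included, and the job is handed in when it is done.

Besides the shell and the picture viewer there is one more tool, called after "Request:" as name([rows], argument=value, ...), one row to a line, values as JSON. drive_tool: Moves the arm, as the interface text tells. Scaled input: -1 to 1 covers 25 mm each way for a shift and 0.08 rad each way for a turn. Its arguments: {"type":"object","properties":{"rows":{"type":"array"},"claw":{"type":"number"}},"required":["rows"]}

```bash
mkdir -p pics
cat > h.py <<'E'
import numpy as np, cv2
from bench import env
def K(n):
    c=env.camera_info(n); f=210/np.tan(np.radians(c["vertical_fov"])/2); return c,f
def ray(n,u,v):
    c,f=K(n); R=np.array(c["R"]);t=np.array(c["t"])
    d=R.T@np.array([(u-c["cx"])/f,(v-c["cy"])/f,1]); return -R.T@t,d
def onz(n,u,v,z):
    o,d=ray(n,u,v); return o+d*(z-o[2])/d[2]
def proj(n,X):
    c,f=K(n); p=np.array(c["R"])@np.array(X)+np.array(c["t"]); return np.array([c["cx"]+f*p[0]/p[2],c["cy"]+f*p[1]/p[2]])
E
python3 - <<'E'
from h import *
for n in ("scene","top"):
    im=env.capture(n); cv2.imwrite(f"pics/{n}0.png",im[:,:,::-1]); c,f=K(n); print(n,f,c)
print(env.sense())
E
```

```text
scene 424.60185044287573 {'vertical_fov': 52.63224731616798, 'cx': 279.8643007233376, 'cy': 213.20178819625633, 'R': array([[ 0.52885529,  0.84870326,  0.0038543 ],
       [ 0.709835  , -0.4398233 , -0.55017246],
       [-0.46523795,  0.29369753, -0.83504216]]), 't': array([-0.34197152, -0.33855191,  1.35837358])}
top 439.0226406160749 {'vertical_fov': 51.12686588720528, 'cx': 279.4239197594183, 'cy': 208.69461081675763, 'R': array([[-0.01728414, -0.9998056 ,  0.0094879 ],
       [-0.99826552,  0.01672185, -0.0564476 ],
       [ 0.05627797, -0.01044709, -0.99836048]]), 't': array([0.05142837, 0.57194071, 1.21217837])}
{'time_s': 0.1, 'joint_pos': array([ 1.09968525e+00,  3.81122779e-01,  1.29816346e+00, -3.29387849e-06,
        1.46358193e+00, -2.15266861e-01]), 'qvel': array([-0.00165176, -0.00213565, -0.00291861,  0.00058701, -0.00064356,
        0.00070491]), 'effort': array([ 5.40108274e-03, -4.38645458e+01, -2.24914259e+01,  7.15832273e-02,
        3.41774302e-02, -7.37619212e-05]), 'tcp_pos': array([0.13909072, 0.53194678, 0.30220985]), 'ee_rot': array([-3.14034587e+00, -2.69263275e-04,  2.88574862e+00]), 'wrist_force': array([-0.19179362,  0.23349116, -0.66871891]), 'ft_torque': array([0.02325975, 0.00539298, 0.04286985]), 'gripper_force': 0.0, 'opening': 0.08793271024410547}
```

View pics/scene0.png

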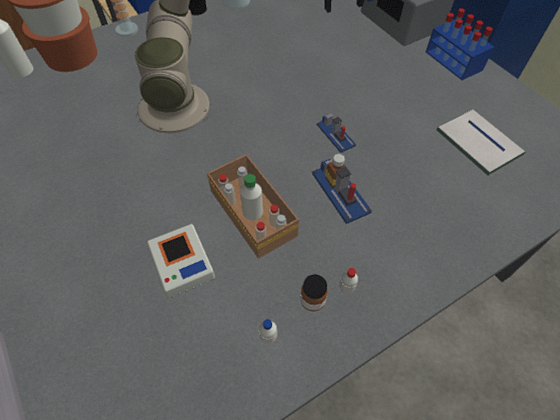

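View pics/top0.png

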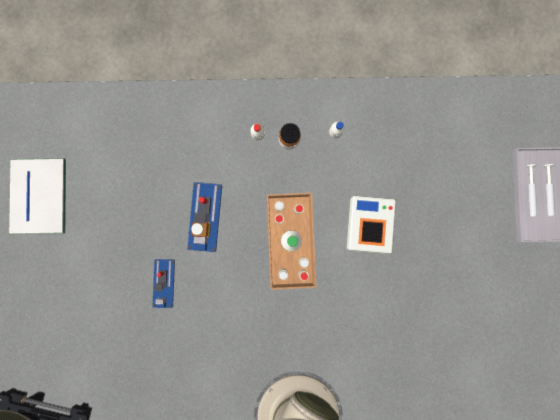

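The top view shows two clamp look-alikes: a large one at (205,217), with the white-capped bottle at (198,229) and a red handle at (203,200), and a small one at (163,283) with no amber bottle. The larger one is meant. The carton is at (291,240) and the reader window at (372,232). Next I'll measure these and make one enlarged crop to confirm.

```bash
cat >> h.py <<'E'
def mask(im,kind):
    h=cv2.cvtColor(im,cv2.COLOR_RGB2HSV); H,S,V=[h[:,:,i].astype(int) for i in range(3)]
    m={"blue":(H>100)&(H<130)&(S>120)&(V>40),"red":((H<6)|(H>174))&(S>150)&(V>70),"orange":(H>5)&(H<20)&(S>190)&(V>120),
       "white":(S<40)&(V>170),"black":(V<40)}[kind]
    return m.astype(np.uint8)
def blobs(m,amin=8):
    cs,_=cv2.findContours(m,cv2.RETR_EXTERNAL,cv2.CHAIN_APPROX_NONE)
    return [c for c in cs if cv2.contourArea(c)>=amin]
E
python3 - <<'E'
from h import *
im=cv2.imread("pics/top0.png")[:,:,::-1].copy()
for k,z in (("blue",.012),("red",.085),("orange",.046),("white",.11)):
    for c in blobs(mask(im,k)):
        r=cv2.minAreaRect(c); 
        if not(140<r[0][0]<410 and 100<r[0][1]<320): continue
        b=cv2.boxPoints(r); W=np.array([onz("top",*p,z)[:2] for p in b])
        print(k,np.round(r[0],1),np.round(r[1],1),round(r[2],1),"ctr",W.mean(0).round(4),"edges",(W[1]-W[0]).round(3),(W[2]-W[1]).round(3))
cv2.imwrite("pics/crop0.png",cv2.resize(im[170:320,140:410,::-1],None,fx=2.9,fy=2.9,interpolation=cv2.INTER_CUBIC))
E
```

```text
blue [154.5 273. ] [20.  1.] 90.0 ctr [0.4    0.3915] edges [-0.    -0.003] [-0.055  0.   ]
blue [163.  283.5] [19.4 47.4] 2.3 ctr [0.3708 0.368 ] edges [ 0.13  -0.005] [-0.003 -0.054]
blue [367.1 205.5] [20.5  8.8] 5.2 ctr [ 0.5778 -0.2052] edges [ 0.025 -0.003] [-0.006 -0.057]
blue [204.2 216.7] [27.7 66.7] 5.4 ctr [0.5543 0.2526] edges [ 0.186 -0.018] [-0.009 -0.077]
blue [339.5 125. ] [6. 5.] 90.0 ctr [ 0.8082 -0.1331] edges [-0.    -0.014] [-0.017  0.   ]
red [303.8 275.8] [6.4 5.7] 45.0 ctr [ 0.3919 -0.0182] edges [ 0.01  -0.011] [-0.012 -0.012]
red [159.9 273.8] [3.1 6.3] 63.4 ctr [0.4038 0.3574] edges [ 0.007 -0.015] [-0.007 -0.004]
red [278.5 218.5] [5. 5.] 90.0 ctr [0.543  0.0453] edges [-0.    -0.013] [-0.013  0.   ]
red [298.5 208.5] [5. 5.] 90.0 ctr [ 0.5685 -0.008 ] edges [-0.    -0.013] [-0.013  0.   ]
red [202.5 199.5] [5. 7.] 90.0 ctr [0.5965 0.2449] edges [-0.    -0.018] [-0.013  0.   ]
red [256.5 127. ] [6. 5.] 90.0 ctr [0.788  0.0998] edges [-0.    -0.013] [-0.016  0.   ]
white [159.  301.5] [3. 6.] 90.0 ctr [0.336  0.3533] edges [-0.    -0.015] [-0.008  0.   ]
wh
[... 329 characters left out ...]
26] edges [ 0.049 -0.009] [-0.006 -0.035]
white [197.  228.5] [10. 11.] 0.0 ctr [0.52   0.2555] edges [ 0.028 -0.   ] [-0.    -0.026]
white [279.  205.5] [7.8 7.8] 45.0 ctr [0.5757 0.0436] edges [ 0.014 -0.014] [-0.014 -0.014]
white [370.6 224.1] [45.7 54.5] 4.4 ctr [ 0.5239 -0.1922] edges [ 0.14  -0.014] [-0.011 -0.118]
white [213.8 203. ] [ 1.9 34.1] 5.4 ctr [0.585  0.2117] edges [ 0.088 -0.009] [-0.001 -0.005]
white [197.1 197.5] [ 1.9 27.3] 5.4 ctr [0.6    0.2548] edges [ 0.07  -0.007] [-0.001 -0.005]
white [252.4 130.8] [11.9  6.7] 66.0 ctr [0.772  0.1097] edges [ 0.007 -0.016] [-0.029 -0.012]
white [333.5 128. ] [14.  9.] 90.0 ctr [ 0.7762 -0.1023] edges [-0.    -0.024] [-0.037  0.001]
```

View pics/crop0.png

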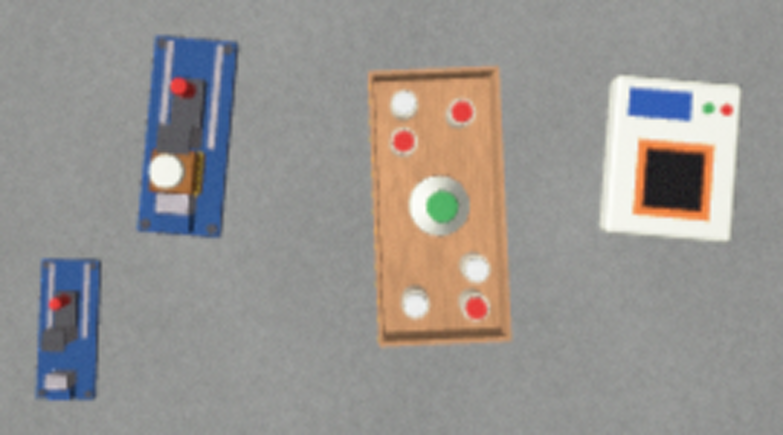

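The crop confirms it: the large clamp holds the amber bottle with its white cap, and the red post is on the clamp's +x side. The small clamp is empty. I'll move above the larger one.

Request:
drive_tool([
  {"offset": [0.84,-0.56,0],"turn": 0.1},
  {"offset": [0.84,-0.56,0],"turn": 0.1},
  {"offset": [0.84,-0.56,0],"turn": 0.1},
  {"offset": [0.84,-0.56,0],"turn": 0.1},
  {"offset": [0.84,-0.56,0],"turn": 0.1},
  {"offset": [0.84,-0.56,0],"turn": 0.1},
  {"offset": [0.84,-0.56,0],"turn": 0.1},
  {"offset": [0.84,-0.56,0],"turn": 0.1},
  {"offset": [0.84,-0.56,0],"turn": 0.1},
  {"offset": [0.84,-0.56,0],"turn": 0.1},
  {"offset": [0.84,-0.56,0],"turn": 0.1},
  {"offset": [0.84,-0.56,0],"turn": 0.1},
  {"offset": [0.84,-0.56,0],"turn": 0.1},
  {"offset": [0.84,-0.56,0],"turn": 0.1},
  {"offset": [0.84,-0.56,0],"turn": 0.1},
  {"offset": [0.84,-0.56,0],"turn": 0.1},
  {"offset": [0.84,-0.56,0],"turn": 0.1},
  {"offset": [0.84,-0.56,0],"turn": 0.1},
  {"offset": [0.84,-0.56,0],"turn": 0.1},
  {"offset": [0.84,-0.56,0],"turn": 0.1},
], claw=1)

```text
time_s: 1.77
tcp_pos: [0.56, 0.2512, 0.3023]
ee_rot: [-3.141, -0.001, 3.046]
wrist_force: [-0.7, -0.3, 0.2]
opening: 0.0882
gripper_force: 0.0
```

Request:
drive_tool([
  {"offset": [0,0,0],"turn": 0},
  {"offset": [0,0,0],"turn": 0},
  {"offset": [0,0,0],"turn": 0},
])

```text
time_s: 2.02
tcp_pos: [0.5586, 0.2524, 0.3024]
ee_rot: [-3.142, -0.001, 3.046]
wrist_force: [0.3, -0.1, 0.0]
opening: 0.0881
gripper_force: 0.0
```

```bash
cat >> h.py <<'E'
from scipy.spatial.transform import Rotation as Ro
def wcam():
    s=env.sense(); c=env.camera_info("wrist"); f=210/np.tan(np.radians(c["vertical_fov"])/2)
    T=np.eye(4);T[:3,:3]=Ro.from_euler("xyz",s["ee_rot"]).as_matrix();T[:3,3]=s["tcp_pos"]
    return T@np.array(c["T_tool_cam"]),f,c["cx"],c["cy"]
def wz(cam,u,v,z):
    T,f,cx,cy=cam; d=T[:3,:3]@np.array([(u-cx)/f,(v-cy)/f,1]); o=T[:3,3]; return o+d*(z-o[2])/d[2]
E
python3 - <<'E'
from h import *
cam=wcam(); s=env.sense(); print(s["time_s"],s["tcp_pos"],s["ee_rot"]); print(cam)
im=env.capture("wrist"); cv2.imwrite("pics/w1.png",im[:,:,::-1])
im=env.capture("top"); cv2.imwrite("pics/t1.png",im[:,:,::-1])
for k,z in (("blue",.012),("red",.085),("white",.11)):
    for c in blobs(mask(cv2.imread("pics/w1.png")[:,:,::-1].copy(),k),100):
        r=cv2.minAreaRect(c); W=np.array([wz(cam,*p,z)[:2] for p in cv2.boxPoints(r)])
        print(k,np.round(r[0],1),np.round(r[1],1),"ctr",W.mean(0).round(4),"edges",(W[1]-W[0]).round(3),(W[2]-W[1]).round(3))
E
```

```text
2.0167 [0.55864017 0.25240938 0.30243315] [-3.14152117e+00 -9.49438044e-04  3.04585002e+00]
(array([[ 9.50671470e-02,  9.51803718e-01,  2.91602331e-01,
         4.82859390e-01],
       [ 9.95470779e-01, -9.07772549e-02, -2.82385884e-02,
         2.60055836e-01],
       [-4.06734374e-04,  2.92966161e-01, -9.56122724e-01,
         3.85632234e-01],
       [ 0.00000000e+00,  0.00000000e+00,  0.00000000e+00,
         1.00000000e+00]]), np.float64(371.5384304774935), 283.3334823463245, 209.2255649916702)
blue [282.5 209.5] [53. 87.] ctr [0.5987 0.248 ] edges [-0.095  0.011] [0.005 0.054]
blue [283.  161.5] [183.  82.] ctr [0.5533 0.2528] edges [0.007 0.077] [ 0.187 -0.012]
blue [419.7  10.8] [ 7.5 22. ] ctr [0.4219 0.3895] edges [-0.018  0.001] [0.001 0.007]
blue [392.5  17. ] [34. 59.] ctr [0.4247 0.365 ] edges [0.005 0.053] [0.028 0.   ]
red [158.  411.5] [15. 20.] ctr [0.7765 0.104 ] edges [0.002 0.02 ] [ 0.019 -0.004]
red [  4.  224.5] [19.  8.] ctr [0.5655 0.0114] edges [0.001 0.007] [ 0.017 -0.005]
red [282.5 224.5] [33. 17.] ctr [0.5883 0.2491] edges [0.001 0.014] [ 0.03  -0.003]
red [ 44.2 191.4] [22.4 27.7] ctr [0.5402 0.054 ] edges [-0.008  0.023] [0.017 0.004]
white [173.3 387.4] [26.8 43.4] ctr [0.7266 0.136 ] edges [-0.041  0.026] [0.015 0.019]
white [ 55.1 229.3] [23.4 29.1] ctr [0.5664 0.071 ] edges [-0.005  0.024] [0.019 0.001]
white [305.5 205.5] [ 5.5 91.1] ctr [0.5669 0.2692] edges [-0.073  0.008] [0.    0.004]
white [259.5 205.5] [91.1  5.5] ctr [0.5635 0.2337] edges [0.    0.004] [ 0.073 -0.007]
white [283. 146.] [40. 38.] ctr [0.5186 0.2563] edges [0.003 0.027] [ 0.029 -0.002]
white [ 24.9 126.3] [60.  51.4] ctr [0.4869 0.0709] edges [0.003 0.037] [ 0.042 -0.011]
white [283.  103.5] [21. 34.] ctr [0.4884 0.2592] edges [0.002 0.024] [ 0.014 -0.001]
```

View pics/w1.png

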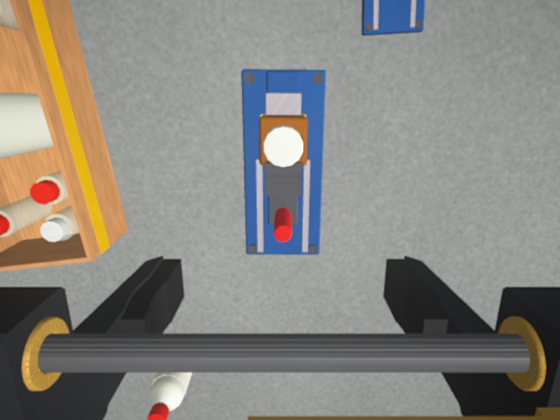

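The wrist view shows the large clamp aligned with the tool: cap at (283,146), post top at about (283,233). I'll go to the handle and descend.

Request:
drive_tool([
  {"offset": [0.75,-0.07,0],"turn": 0},
  {"offset": [0.75,-0.07,0],"turn": 0},
  {"offset": [0,0,0],"turn": 0},
  {"offset": [0,0,-0.97],"turn": 0},
  {"offset": [0,0,-0.97],"turn": 0},
  {"offset": [0,0,-0.97],"turn": 0},
  {"offset": [0,0,-0.97],"turn": 0},
  {"offset": [0,0,-0.97],"turn": 0},
  {"offset": [0,0,-0.97],"turn": 0},
  {"offset": [0,0,-0.97],"turn": 0},
  {"offset": [0,0,-0.97],"turn": 0},
  {"offset": [0,0,0],"turn": 0},
  {"offset": [0,0,0],"turn": 0},
  {"offset": [0,0,0],"turn": 0},
])

```text
time_s: 3.28
tcp_pos: [0.5968, 0.2491, 0.1105]
ee_rot: [3.141, 0.002, 3.046]
wrist_force: [1.1, -0.4, 0.2]
opening: 0.0883
gripper_force: 0.0
```

Request:
drive_tool([
  {"offset": [0,0,0],"turn": 0},
  {"offset": [0,0,0],"turn": 0},
  {"offset": [0,0,0],"turn": 0},
  {"offset": [0,0,0],"turn": 0},
  {"offset": [0,0,0],"turn": 0},
  {"offset": [0,0,0],"turn": 0},
  {"offset": [0,0,0],"turn": 0},
  {"offset": [0,0,0],"turn": 0},
  {"offset": [0,0,0],"turn": 0},
  {"offset": [0,0,0],"turn": 0},
  {"offset": [0,0,0],"turn": 0},
  {"offset": [0,0,0],"turn": 0},
], claw=-1)

```text
time_s: 4.28
tcp_pos: [0.5966, 0.248, 0.1087]
ee_rot: [-3.14, -0.0, 3.046]
wrist_force: [-0.9, -5.5, 1.2]
opening: 0.0151
gripper_force: 30.0
```

Request:
drive_tool([
  {"offset": [0.16,-0.015,0],"turn": 0},
  {"offset": [0.16,-0.015,0],"turn": 0},
  {"offset": [0.16,-0.015,0],"turn": 0},
  {"offset": [0.16,-0.015,0],"turn": 0},
  {"offset": [0.16,-0.015,0],"turn": 0},
  {"offset": [0.16,-0.015,0],"turn": 0},
  {"offset": [0.16,-0.015,0],"turn": 0},
  {"offset": [0.16,-0.015,0],"turn": 0},
  {"offset": [0.16,-0.015,0],"turn": 0},
  {"offset": [0,0,0],"turn": 0},
  {"offset": [0,0,0],"turn": 0},
])

```text
time_s: 5.2
tcp_pos: [0.6329, 0.2443, 0.1087]
ee_rot: [-3.14, -0.0, 3.045]
wrist_force: [-0.1, -5.1, 0.4]
opening: 0.015
gripper_force: 30.0
```

Request:
drive_tool([
  {"offset": [0.06,-0.006,0],"turn": 0},
  {"offset": [0.06,-0.006,0],"turn": 0},
  {"offset": [0,0,0],"turn": 0},
  {"offset": [0,0,0],"turn": 0},
])

```text
time_s: 5.53
tcp_pos: [0.6348, 0.2441, 0.1087]
ee_rot: [-3.14, -0.003, 3.046]
wrist_force: [-5.4, -4.6, 3.6]
opening: 0.0151
gripper_force: 30.0
```

Request:
drive_tool([
  {"offset": [0.06,-0.006,0],"turn": 0},
  {"offset": [0.06,-0.006,0],"turn": 0},
  {"offset": [0,0,0],"turn": 0},
  {"offset": [0,0,0],"turn": 0},
])

```text
time_s: 5.87
tcp_pos: [0.6354, 0.2442, 0.1086]
ee_rot: [-3.138, -0.01, 3.046]
wrist_force: [-18.8, -5.8, 10.3]
opening: 0.0149
gripper_force: 30.0
```

Request:
drive_tool([
  {"offset": [0,0,0],"turn": 0},
  {"offset": [0,0,0],"turn": 0},
  {"offset": [0,0,0],"turn": 0},
  {"offset": [0,0,0],"turn": 0},
  {"offset": [0,0,0],"turn": 0},
  {"offset": [0,0,0],"turn": 0},
  {"offset": [0,0,0],"turn": 0},
  {"offset": [0,0,0],"turn": 0},
  {"offset": [0,0,0.8],"turn": 0},
  {"offset": [0,0,0.8],"turn": 0},
  {"offset": [0,0,0.8],"turn": 0},
  {"offset": [0,0,0.8],"turn": 0},
  {"offset": [0,0,0.8],"turn": 0},
  {"offset": [-0.8,0.08,0],"turn": 0},
  {"offset": [-0.8,0.08,0],"turn": 0},
  {"offset": [-0.8,0.08,0],"turn": 0},
  {"offset": [-0.8,0.08,0],"turn": 0},
  {"offset": [-0.8,0.08,0],"turn": 0},
  {"offset": [-0.8,0.08,0],"turn": 0},
  {"offset": [0,0,0],"turn": 0},
], claw=1)

```text
time_s: 7.53
tcp_pos: [0.5158, 0.2572, 0.2091]
ee_rot: [-3.141, -0.002, 3.047]
wrist_force: [1.0, 0.9, 0.6]
opening: 0.088
gripper_force: 0.0
```

Run:
```python
from h import *
cam=wcam(); s=env.sense(); print(s["time_s"],s["tcp_pos"],s["ee_rot"],s["opening"])
im=env.capture("wrist"); cv2.imwrite("pics/w2.png",im[:,:,::-1])
for k,z in (("red",.085),("white",.11),("blue",.012)):
    for c in blobs(mask(im,k),200):
        r=cv2.minAreaRect(c); W=np.array([wz(cam,*p,z)[:2] for p in cv2.boxPoints(r)])
        print(k,np.round(r[0],1),np.round(r[1],1),"ctr",W.mean(0).round(4),"edges",(W[1]-W[0]).round(3),(W[2]-W[1]).round(3))
```

```text
7.5333 [0.5158488  0.25716182 0.20911387] [-3.14134182e+00 -1.55759628e-03  3.04729781e+00] 0.08802344608538236
red [280.5 387. ] [28. 21.] ctr [0.6297 0.2448] edges [0.001 0.014] [ 0.023 -0.002]
red [447.7   8.3] [18.1 45.7] ctr [0.4062 0.3504] edges [-0.007  0.02 ] [0.008 0.004]
white [281.5 275.5] [ 67. 113.] ctr [0.5346 0.2547] edges [-0.068  0.008] [0.003 0.035]
white [282.5 178. ] [26. 45.] ctr [0.4794 0.2605] edges [0.002 0.022] [ 0.013 -0.001]
white [264.3 110. ] [41.4 27.5] ctr [0.4458 0.255 ] edges [-0.012  0.004] [0.005 0.019]
white [450.9  43.5] [ 5.4 53.4] ctr [0.425 0.342] edges [-0.022  0.001] [0.    0.002]
white [402.7  36.5] [ 5.5 73.3] ctr [0.4202 0.3204] edges [-0.03   0.001] [0.    0.002]
blue [282.5 228. ] [210. 105.] ctr [0.5489 0.2536] edges [0.007 0.077] [ 0.18 -0.01]
blue [459.9  36.6] [ 9.6 54.2] ctr [0.413  0.3896] edges [-0.034  0.002] [0.001 0.006]
blue [422.5  39. ] [78. 77.] ctr [0.4125 0.3639] edges [0.005 0.052] [0.05  0.002]
```

View pics/w2.png

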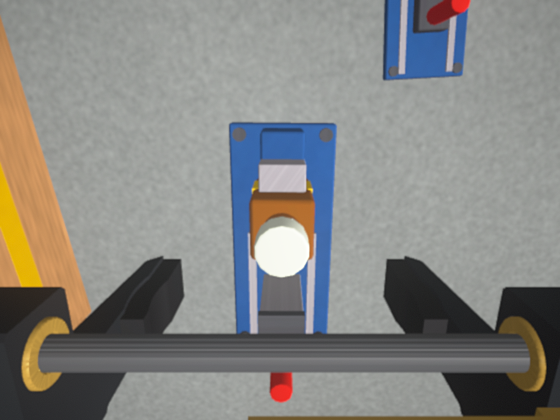

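The jaw is open, with its block well behind the cap at (281,312). The cap is at (281,246) and the bottle is still against the fixed jaw. I'll compute the offset.

Run:
```python
from h import *
cam=wcam(); im=cv2.imread("pics/w2.png")[:,:,::-1].copy()
m=mask(im,"white"); m[:214]=0;m[282:]=0;m[:,:250]=0;m[:,312:]=0
m=cv2.morphologyEx(m,cv2.MORPH_OPEN,np.ones((13,13)))
c=max(blobs(m),key=cv2.contourArea); (u,v),r=cv2.minEnclosingCircle(c); print(u,v,r,wz(cam,u,v,.11))
# shoulder edges
h=cv2.cvtColor(im,cv2.COLOR_RGB2HSV); o=((h[:,:,0]>5)&(h[:,:,0]<20)&(h[:,:,1]>150)&(h[:,:,2]>90)).astype(np.uint8); o[:, :230]=0
c=max(blobs(o),key=cv2.contourArea); x,y,w,hh=cv2.boundingRect(c);print(x,y,w,hh,wz(cam,x,y,.078),wz(cam,x+w,y,.078))
```

```text
281.77777099609375 247.77777099609375 29.169885635375977 [0.51887941 0.25634391 0.11      ]
251 189 63 69 [0.49313576 0.24031248 0.078     ] [0.49665345 0.27755568 0.078     ]
```

Request:
drive_tool([
  {"offset": [0.11,-0.04,0],"turn": 0},
  {"offset": [0,0,-0.75],"turn": 0},
  {"offset": [0,0,-0.75],"turn": 0},
  {"offset": [0,0,-0.75],"turn": 0},
  {"offset": [0,0,-0.75],"turn": 0},
  {"offset": [0,0,-0.6],"turn": 0},
  {"offset": [0,0,0],"turn": 0},
  {"offset": [0,0,0],"turn": 0},
  {"offset": [0,0,0],"turn": 0},
  {"offset": [0,0,0],"turn": 0},
])

```text
time_s: 8.42
tcp_pos: [0.5222, 0.2556, 0.1198]
ee_rot: [3.141, 0.002, 3.046]
wrist_force: [0.6, 0.1, -0.3]
opening: 0.0882
gripper_force: 0.0
```

Request:
drive_tool([
  {"offset": [-0.14,0.02,-0.15],"turn": 0},
  {"offset": [0,0,0],"turn": 0},
  {"offset": [0,0,0],"turn": 0},
  {"offset": [0,0,0],"turn": 0},
])

```text
time_s: 8.75
tcp_pos: [0.5179, 0.2562, 0.1152]
ee_rot: [3.142, 0.0, 3.046]
wrist_force: [-0.6, -0.6, -0.3]
opening: 0.0879
gripper_force: 0.0
```

Request:
drive_tool([
  {"offset": [0,0,0],"turn": 0},
  {"offset": [0,0,0],"turn": 0},
  {"offset": [0,0,0],"turn": 0},
  {"offset": [0,0,0],"turn": 0},
  {"offset": [0,0,0],"turn": 0},
  {"offset": [0,0,0],"turn": 0},
  {"offset": [0,0,0],"turn": 0},
  {"offset": [0,0,0],"turn": 0},
  {"offset": [0,0,0],"turn": 0},
  {"offset": [0,0,0],"turn": 0},
], claw=-1)

```text
time_s: 9.58
tcp_pos: [0.5179, 0.2561, 0.115]
ee_rot: [-3.142, -0.0, 3.046]
wrist_force: [0.6, -0.8, -0.0]
opening: 0.0395
gripper_force: 30.0
```

Request:
drive_tool([
  {"offset": [0,0,0.2],"turn": 0},
  {"offset": [0,0,0.4],"turn": 0},
  {"offset": [0,0,0.6],"turn": 0},
  {"offset": [0,0,0.7],"turn": 0},
  {"offset": [0,0,0.7],"turn": 0},
  {"offset": [0,0,0.7],"turn": 0},
  {"offset": [0,0,0.7],"turn": 0},
  {"offset": [0,0,0.7],"turn": 0},
  {"offset": [0,0,0.7],"turn": 0},
  {"offset": [0,0,0.7],"turn": 0},
  {"offset": [0,0,0.7],"turn": 0},
  {"offset": [0,0,0.5],"turn": 0},
  {"offset": [0,0,0.3],"turn": 0},
  {"offset": [0,0,0.1],"turn": 0},
  {"offset": [0,0,0],"turn": 0},
  {"offset": [0,0,0],"turn": 0},
])

```text
time_s: 10.92
tcp_pos: [0.5177, 0.256, 0.3069]
ee_rot: [-3.141, -0.001, 3.046]
wrist_force: [-1.0, 0.1, -0.6]
opening: 0.0396
gripper_force: 30.0
```

Run:
```python
from h import *
s=env.sense(); print(s["time_s"],s["tcp_pos"],s["ee_rot"],s["opening"],s["wrist_force"])
a=env.capture("wrist"); b=env.capture("scene")
cv2.imwrite("pics/w3.png",a[:,:,::-1])
cv2.imwrite("pics/s3.png",np.hstack([cv2.resize(a[:,100:460,::-1],(360,420)),cv2.resize(b[20:260,200:440,::-1],(420,420),interpolation=cv2.INTER_CUBIC)]))
```

```text
10.9167 [0.5176898  0.25602969 0.30689845] [-3.14121852e+00 -1.11873326e-03  3.04574475e+00] 0.03960263464905256 [-0.96522112  0.14256763 -0.62743868]
```

View pics/s3.png

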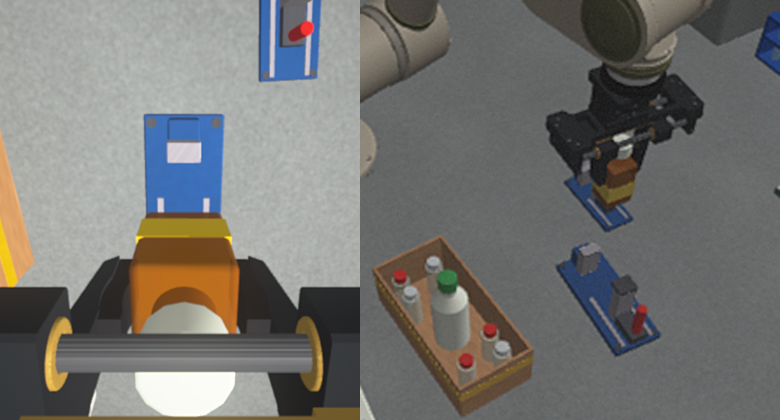

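The bottle is lifted upright between the fingers and the clamp is empty. The carton and vials are undisturbed. Next I'll measure the reader window and the bottle's offset in the hand.

Run:
```python
from h import *
cam=wcam(); a=cv2.imread("pics/w3.png")[:,:,::-1].copy(); z=env.sense()["tcp_pos"][2]
for u in (260,283,305): print(u,[tuple(a[v,u]) for v in range(206,222,2)], wz(cam,u,213,z-.103))
im=cv2.imread("pics/t1.png")[:,:,::-1].copy(); h=cv2.cvtColor(im,cv2.COLOR_RGB2HSV); print(h[232,358:388])
h=cv2.cvtColor(im,cv2.COLOR_RGB2HSV).astype(int); m=((h[:,:,0]<22)&(h[:,:,1]>150)&(h[:,:,2]>90)).astype(np.uint8); m[:,:345]=0
for c in blobs(m,50):
    r=cv2.minAreaRect(c); W=np.array([onz("top",*p,.046)[:2] for p in cv2.boxPoints(r)]); print(r,W.mean(0),W[1]-W[0],W[2]-W[1])
```

```text
260 [(np.uint8(218), np.uint8(210), np.uint8(215)), (np.uint8(218), np.uint8(210), np.uint8(215)), (np.uint8(218), np.uint8(210), np.uint8(217)), (np.uint8(155), np.uint8(135), np.uint8(127)), (np.uint8(103), np.uint8(66), np.uint8(42)), (np.uint8(106), np.uint8(68), np.uint8(47)), (np.uint8(132), np.uint8(105), np.uint8(40)), (np.uint8(158), np.uint8(136), np.uint8(36))] [0.49954715 0.24575701 0.20365529]
283 [(np.uint8(60), np.uint8(110), np.uint8(183)), (np.uint8(60), np.uint8(111), np.uint8(184)), (np.uint8(60), np.uint8(110), np.uint8(184)), (np.uint8(83), np.uint8(83), np.uint8(109)), (np.uint8(96), np.uint8(63), np.uint8(42)), (np.uint8(95), np.uint8(62), np.uint8(45)), (np.uint8(129), np.uint8(103), np.uint8(41)), (np.uint8(157), np.uint8(134), np.uint8(33))] [0.50069415 0.25779719 0.20365529]
305 [(np.uint8(220), np.uint8(211), np.uint8(216)), (np.uint8(221), np.uint8(211), np.uint8(216)), (np.uint8(221), np.uint8(211), np.uint8(216)), (np.uint8(156), np.uint8(135), np.uint8(127)), (np.uint8(103), np.uint8(65), np.uint8(41)), (np.uint8(104), np.uint8(67), np.uint8(45)), (np.uint8(126), np.uint8(99), np.uint8(43)), (np.uint8(159), np.uint8(136), np.uint8(35))] [0.50179115 0.26931259 0.20365529]
[[ 21  17 244]
 [ 11 131 239]
 [ 12 175 240]
 [ 11 178 230]
 [  9 151 101]
 [175  41  37]
 [120  24  32]
 [165  13  39]
 [165  13  38]
 [160  23  34]
 [150   7  37]
 [135  15  33]
 [  0   0  36]
 [165  15  35]
 [  0   0  35]
 [  0  21  37]
 [135  14  36]
 [170  21  37]
 [165  13  38]
 [165  14  36]
 [174  43  30]
 [ 60   8  31]
 [170  23  33]
 [ 10 101  53]
 [ 10 169 133]
 [ 11 177 235]
 [ 12 166 240]
 [ 13 102 240]
 [ 25  14 241]
 [ 30   8 241]]
((371.7791748046875, 231.59136962890625), (24.86522102355957, 24.722726821899414), 4.085616588592529) [ 0.50436435 -0.20867173] [ 0.06702722 -0.0066605 ] [-0.00598877 -0.06770952]
```

Request:
drive_tool([
  {"offset": [0.05,-0.3,0],"turn": 0},
  {"offset": [0.1,-0.6,0],"turn": 0},
  {"offset": [0.14,-0.85,0],"turn": 0},
  {"offset": [0.14,-0.85,0],"turn": 0},
  {"offset": [0.14,-0.85,0],"turn": 0},
  {"offset": [0.14,-0.85,0],"turn": 0},
  {"offset": [0.14,-0.85,0],"turn": 0},
  {"offset": [0.14,-0.85,0],"turn": 0},
  {"offset": [0.14,-0.85,0],"turn": 0},
  {"offset": [0.14,-0.85,0],"turn": 0},
  {"offset": [0.14,-0.85,0],"turn": 0},
  {"offset": [0.14,-0.85,0],"turn": 0},
  {"offset": [0.14,-0.85,0],"turn": 0},
  {"offset": [0.14,-0.85,0],"turn": 0},
  {"offset": [0.14,-0.85,0],"turn": 0},
  {"offset": [0.14,-0.85,0],"turn": 0},
  {"offset": [0.14,-0.85,0],"turn": 0},
  {"offset": [0.14,-0.85,0],"turn": 0},
  {"offset": [0.14,-0.85,0],"turn": 0},
  {"offset": [0.14,-0.85,0],"turn": 0},
])

```text
time_s: 12.68
tcp_pos: [0.5844, -0.1505, 0.307]
ee_rot: [3.141, -0.001, 3.045]
wrist_force: [0.8, 0.3, -1.1]
opening: 0.0394
gripper_force: 30.0
```

Request:
drive_tool([
  {"offset": [0.14,-0.85,0],"turn": 0},
  {"offset": [0.12,-0.7,0],"turn": 0},
  {"offset": [0.08,-0.5,0],"turn": 0},
  {"offset": [0.04,-0.25,0],"turn": 0},
  {"offset": [0,-0.1,0],"turn": 0},
  {"offset": [0,0,0],"turn": 0},
  {"offset": [0,0,0],"turn": 0},
  {"offset": [0,0,0],"turn": 0},
  {"offset": [0,0,0],"turn": 0},
])

```text
time_s: 13.43
tcp_pos: [0.5942, -0.2081, 0.3077]
ee_rot: [3.142, 0.0, 3.047]
wrist_force: [0.0, 0.1, -0.7]
opening: 0.0397
gripper_force: 30.0
```

```bash
cat > m.py <<'E'
from h import *
import sys
def fit(a,pt):
    h=cv2.cvtColor(a,cv2.COLOR_RGB2HSV).astype(int); m=((h[:,:,0]<22)&(h[:,:,1]>150)&(h[:,:,2]>90)).astype(np.uint8)
    return m
cam=wcam(); s=env.sense(); print(s["time_s"],s["tcp_pos"],s["ee_rot"],s["opening"])
a=env.capture("wrist"); n=sys.argv[1]; cv2.imwrite(f"pics/{n}.png",a[:,:,::-1])
h=cv2.cvtColor(a,cv2.COLOR_RGB2HSV).astype(int)
for nm,m in (("orange",(h[:,:,0]<22)&(h[:,:,1]>190)&(h[:,:,2]>150)),("black",(h[:,:,2]<60))):
    for c in blobs(m.astype(np.uint8),1500):
        q=cv2.approxPolyDP(cv2.convexHull(c),8,True)[:,0]
        if len(q)==4:
            W=np.array([wz(cam,*p,.046)[:2] for p in q]); print(nm,q.tolist(),W.mean(0).round(4),[(round(np.linalg.norm(d),4),round(np.degrees(np.arctan2(d[1],d[0])),2)) for d in np.roll(W,-1,0)-W])
E
python3 m.py w4
```

```text
13.4333 [ 0.59415796 -0.20811823  0.30770566] [3.14159035e+00 1.94547856e-04 3.04670425e+00] 0.03971918458192285
orange [[337, 270], [334, 332], [239, 316], [240, 272]] [ 0.7214 -0.2153] [(np.float64(0.0738), np.float64(-5.49)), (np.float64(0.1039), np.float64(-106.41)), (np.float64(0.0518), np.float64(171.45)), (np.float64(0.0993), np.float64(85.91))]
orange [[313, 35], [311, 118], [234, 118], [231, 35]] [ 0.5031 -0.209 ] [(np.float64(0.0685), np.float64(-5.57)), (np.float64(0.0695), np.float64(-95.41)), (np.float64(0.0685), np.float64(174.49)), (np.float64(0.0696), np.float64(84.59))]
black [[303, 45], [301, 109], [243, 109], [241, 45]] [ 0.503  -0.2092] [(np.float64(0.0529), np.float64(-6.46)), (np.float64(0.052), np.float64(-95.41)), (np.float64(0.0529), np.float64(174.62)), (np.float64(0.053), np.float64(84.59))]
```

View pics/w4.png

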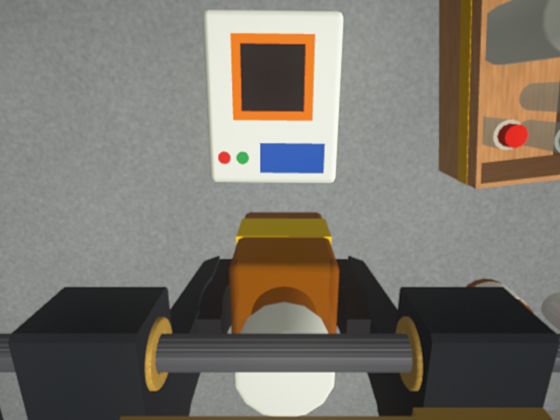

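The wrist view shows the reader window centred at (272,77), with its yaw already equal to the tool's and the bottle held straight. I'll move back over the window and descend partway.

Request:
drive_tool([
  {"offset": [-0.3,0,0],"turn": 0},
  {"offset": [-0.6,0,0],"turn": 0},
  {"offset": [-0.8,-0.02,0],"turn": 0},
  {"offset": [-0.8,0,0],"turn": 0},
  {"offset": [-0.6,0,0],"turn": 0},
  {"offset": [-0.4,0,0],"turn": 0},
  {"offset": [-0.19,0,0],"turn": 0},
  {"offset": [0,0,0],"turn": 0},
  {"offset": [0,0,-0.4],"turn": 0},
  {"offset": [0,0,-0.8],"turn": 0},
  {"offset": [0,0,-0.8],"turn": 0},
  {"offset": [0,0,-0.8],"turn": 0},
  {"offset": [0,0,-0.8],"turn": 0},
  {"offset": [0,0,-0.6],"turn": 0},
  {"offset": [0,0,-0.4],"turn": 0},
  {"offset": [0,0,-0.2],"turn": 0},
  {"offset": [0,0,0],"turn": 0},
  {"offset": [0,0,0],"turn": 0},
  {"offset": [0,0,0],"turn": 0},
  {"offset": [0,0,0],"turn": 0},
])

```text
time_s: 15.15
tcp_pos: [0.5022, -0.2095, 0.1883]
ee_rot: [-3.141, 0.001, 3.046]
wrist_force: [0.2, -0.4, -0.9]
opening: 0.0396
gripper_force: 30.0
```

Run:
```python
from h import *
s=env.sense(); print(s["time_s"],s["tcp_pos"],s["ee_rot"],s["opening"])
a=env.capture("wrist"); b=env.capture("scene"); cv2.imwrite("pics/w5r.png",a[:,:,::-1]); cv2.imwrite("pics/s5r.png",b[:,:,::-1])
cv2.imwrite("pics/w5.png",np.hstack([a[:,100:460,::-1],cv2.resize(b[190:300,130:240,::-1],(420,420),interpolation=cv2.INTER_CUBIC)]))
```

```text
15.15 [ 0.50218085 -0.20953714  0.18832596] [-3.14079777e+00  1.44357647e-03  3.04583683e+00] 0.039644399449355265
```

View pics/w5.png

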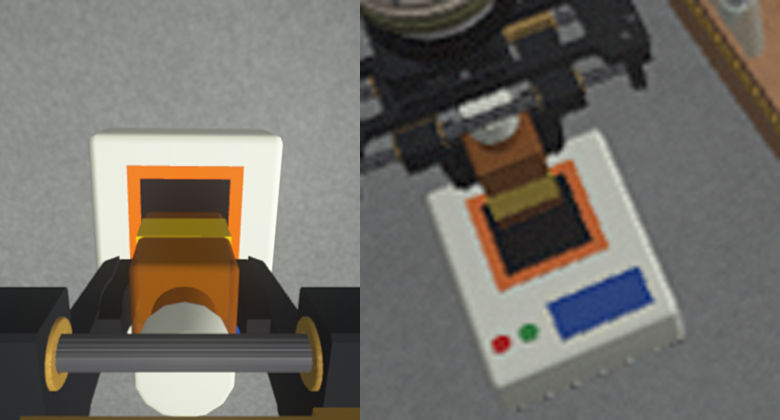

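The bottle is over the window; in the wrist picture the orange border's left and right edges are at about u=227 and 343, and the front edge at v≈167. I'll refine this numerically.

Run:
```python
from h import *
cam=wcam(); z=env.sense()["tcp_pos"][2]; a=cv2.imread("pics/w5r.png")[:,:,::-1].astype(float)
def sub(p):  # subpixel of strongest gradient
    g=np.abs(np.diff(p,axis=0)).sum(1); i=int(g.argmax()); w=g[max(i-2,0):i+3]; return (w*(np.arange(max(i-2,0),max(i-2,0)+len(w))+.5)).sum()/w.sum()
R=np.array([np.cos(-.095),np.sin(-.095)]); P=np.array([-R[1],R[0]])
col=lambda u,v0,v1: v0+sub(a[v0:v1,u-2:u+3].mean(1))
row=lambda v,u0,u1: u0+sub(a[v-1:v+2,u0:u1].mean(0))
vo=np.mean([col(u,155,173) for u in (245,265,285,305,325)]); vi=np.mean([col(u,173,190) for u in (260,285,310)]); vb=np.mean([col(u,200,225) for u in (260,275,290,305)])
print(vo,vi,vb)
fo=wz(cam,285,vo,.046)[:2];fi=wz(cam,285,vi,.046)[:2];fb=wz(cam,283,vb,z-.103)[:2]
print("centre along R: outer",fo@R+.036,"inner",fi@R+.028,"bottle",fb@R+.02,"tcp",env.sense()["tcp_pos"][:2]@R)
L=[wz(cam,row(v,220,234),v,.046)[:2]@P for v in (175,185,195)];Q=[wz(cam,row(v,336,350),v,.046)[:2]@P for v in (175,185,195)]
li=[wz(cam,row(v,234,248),v,.046)[:2]@P for v in (185,195)];ri=[wz(cam,row(v,322,336),v,.046)[:2]@P for v in (185,195)]
vv=int(vb)+5; bl=[wz(cam,row(v,228,246),v,z-.09)[:2]@P for v in (vv,vv+3)];br=[wz(cam,row(v,322,342),v,z-.09)[:2]@P for v in (vv,vv+3)]
print("P outer",np.mean(L),np.mean(Q),np.mean(L+Q),"inner",np.mean(li),np.mean(ri),np.mean(li+ri),"bottle",bl,br,np.mean(bl+br),"tcp",env.sense()["tcp_pos"][:2]@P)
# scene cam: window far (+x) corners
b=cv2.imread("pics/s5r.png")[:,:,::-1].copy(); h=cv2.cvtColor(b,cv2.COLOR_RGB2HSV).astype(int)
```

```text
165.5837482662866 178.59187634461543 217.94624654342877
centre along R: outer 0.5208231057664441 inner 0.5209472532349793 bottle 0.5255316474477482 tcp 0.5196366215578803
P outer -0.19567621693053294 -0.12393679055258396 -0.15980650374155844 inner -0.18776973224450233 -0.13190849264007332 -0.15983911244228782 bottle [np.float64(-0.1874344149326455), np.float64(-0.1874945016960949)] [np.float64(-0.13268509838326695), np.float64(-0.13264475207056303)] -0.1600646917706426 tcp -0.1608970278848388
```

Request:
drive_tool([
  {"offset": [-0.04,0.03,0],"turn": 0},
  {"offset": [0,0,-0.3],"turn": 0},
  {"offset": [0,0,-0.4],"turn": 0},
  {"offset": [0,0,-0.3],"turn": 0},
  {"offset": [0,0,-0.1],"turn": 0},
  {"offset": [0,0,0],"turn": 0},
  {"offset": [0,0,0],"turn": 0},
  {"offset": [0,0,0],"turn": 0},
  {"offset": [0,0,0],"turn": 0},
  {"offset": [0,0,0],"turn": 0},
  {"offset": [0,0,0],"turn": 0},
])

```text
time_s: 16.17
tcp_pos: [0.501, -0.2087, 0.1602]
ee_rot: [-3.141, 0.0, 3.046]
wrist_force: [-0.5, 0.5, -1.1]
opening: 0.0401
gripper_force: 30.0
```

Run:
```python
from h import *
s=env.sense(); print(s["time_s"],s["tcp_pos"],s["ee_rot"],s["opening"],s["wrist_force"])
cam=wcam(); a=env.capture("wrist"); b=env.capture("scene"); cv2.imwrite("pics/w6r.png",a[:,:,::-1])
cv2.imwrite("pics/w6.png",np.hstack([cv2.resize(a[130:270,200:370,::-1],(400,330)),cv2.resize(b[190:300,130:260,::-1],(390,330),interpolation=cv2.INTER_CUBIC)]))
z=s["tcp_pos"][2]-.103; print("bottom z",z)
R=np.array([np.cos(-.095),np.sin(-.095)]); P=np.array([-R[1],R[0]])
for v in (209,210,211,212,213,214): print(v,a[v,283],a[v,300],"bottleR",wz(cam,283,v,z)[:2]@R+.02)
print("rows"); 
for v in (225,230): print(v,[tuple(int(x) for x in a[v,u]) for u in range(230,242)],[tuple(int(x) for x in a[v,u]) for u in range(326,338)])
```

```text
16.1667 [ 0.50095209 -0.20867416  0.16023396] [-3.14133723e+00  4.04644400e-04  3.04580690e+00] 0.04011490692444701 [-0.47849554  0.4687454  -1.14560213]
bottom z 0.05723395882560216
209 [54 46 43] [54 45 41] bottleR 0.5193859678050877
210 [53 45 40] [54 47 42] bottleR 0.5199345792948465
211 [60 47 40] [60 46 39] bottleR 0.5204841013884831
212 [73 50 34] [74 51 35] bottleR 0.5210345363550573
213 [83 52 29] [85 55 30] bottleR 0.5215858864711739
214 [85 53 28] [85 54 29] bottleR 0.5221381540210139
rows
225 [(242, 130, 37), (244, 131, 37), (242, 125, 38), (198, 102, 41), (100, 62, 46), (52, 49, 48), (57, 50, 46), (56, 48, 45), (63, 54, 44), (95, 81, 40), (129, 109, 35), (137, 117, 34)] [(131, 110, 33), (106, 90, 38), (68, 58, 43), (56, 47, 44), (56, 49, 43), (55, 48, 44), (82, 55, 43), (171, 88, 41), (244, 124, 33), (245, 131, 32), (242, 130, 35), (241, 128, 33)]
230 [(241, 128, 34), (243, 130, 35), (246, 129, 34), (234, 115, 39), (123, 68, 45), (48, 45, 45), (55, 49, 45), (80, 68, 41), (120, 101, 38), (136, 115, 34), (136, 115, 31), (135, 114, 32)] [(136, 115, 31), (136, 115, 30), (128, 108, 33), (96, 82, 37), (60, 52, 43), (56, 47, 44), (101, 61, 42), (190, 97, 36), (244, 126, 33), (245, 130, 31), (242, 129, 34), (242, 129, 35)]
```

View pics/w6.png

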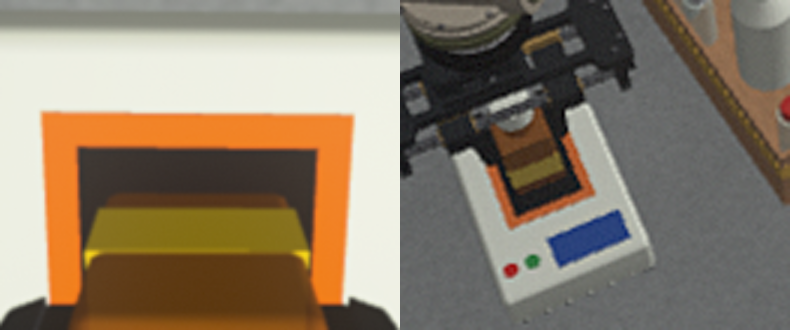

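The bottle sits centred in the window with its sides parallel (window edges at u=234 and 332, bottle edges at 239 and 327) and a gap of about 11 mm. I'll lower it 1 mm, let it settle and hand in.

Request:
drive_tool([
  {"offset": [0,0,-0.04],"turn": 0},
  {"offset": [0,0,0],"turn": 0},
  {"offset": [0,0,0],"turn": 0},
  {"offset": [0,0,0],"turn": 0},
  {"offset": [0,0,0],"turn": 0},
  {"offset": [0,0,0],"turn": 0},
  {"offset": [0,0,0],"turn": 0},
  {"offset": [0,0,0],"turn": 0},
])

```text
time_s: 16.93
tcp_pos: [0.5009, -0.2086, 0.159]
ee_rot: [3.142, -0.0, 3.046]
wrist_force: [0.0, 0.5, -1.2]
opening: 0.0399
gripper_force: 30.0
```

Run:
```python
from h import *
s=env.sense(); print(s["time_s"],s["tcp_pos"],s["ee_rot"],s["opening"],np.abs(s["qvel"]).max())
if abs(s["tcp_pos"][2]-.159)<.0025: print(env.close_job())
```

```text
16.9333 [ 0.50089713 -0.20864031  0.15898911] [ 3.14155553e+00 -1.90395026e-05  3.04576226e+00] 0.03987193096532744 0.0018984486684896105
the job is handed in; nothing more can be done
None
```

I handed the job in at 16.9 s, with no verdict shown: the jaw is open to its end stop, and by my camera measurements the bottle is held upright and still, about 1 cm above the reader's window, centred to about 1 mm and square to it.

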